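# Pull, weigh and pack a gift carton

### The arm

A 6-joint arm with a two-finger parallel gripper is mounted at the origin on the work surface. World frame = base frame: x ahead of the robot, y to its left, z up, the work surface at z = 0. Lengths are in m, angles in degrees, forces in N, time in s.
With the tool pointing down it reaches from about 0.35 to 0.975 m from the base axis. Payload 7.1 kg.
Tool frame: the origin (TCP) lies midway between the tips of the shut fingers; the grasp point (between the pads) lies 19 mm behind it (ctrl.grip_point_offset is the distance from the TCP to the grasp point, in m); z points along the fingers, y is the direction in which the jaws open and shut (so a half turn about z gives the same grasp; the last joint's range is limited). The gripper opens to 88 mm and grips with 3 to 60 N. Pads are 20 mm wide; open, the fingers measure 115 mm over their backs; the gripper's body (75 mm by 178 mm) begins 61 mm behind the grasp point.
Start: joints at [71.391, 24.242, 93.386, -0, 62.372, -1.089], TCP at [0.188, 0.596, 0.223] pointing down, gripper open.
Joint ranges: [-172.04, 172.04], [-51.8, 120.97], [4.93, 147.93], [-75.15, 255.16], [6.16, 154.13], [-145.62, 145.62]. Speed limits (degrees/s): [136.94, 136.94, 172.46, 180, 180, 180].

### API

Orientations are given as [roll, pitch, yaw] about the fixed x, y, z axes, in that order (R = Rz(yaw) Ry(pitch) Rx(roll)).
In Python, from bench import ctrl gives the robot as it stands.
- The arm moves only by the tool carry_out, never from a script. Its arguments are lists of equal length, an entry for each row: "dp": the shift along the tool's x, y, z in m, a list of three; "spin": the turn about the tool's z in degrees; "fingers": the closure, from -1 (fully open) to 1 (shut). In form: {"dp": [[x, y, z], ...], "spin": [spin, ...], "fingers": [fingers, ...]}. A call has 1 to 20 rows; each row is the pose to reach, as a shift and turn from the pose commanded when the call began, along the tool's axes at that moment; what a row does not reach only later rows make up. A row lasts 1/10 s, in which the tool goes at most 50 mm and 8.59 degrees, less where a joint would pass 70% of its speed; a pose out of reach is approached as far as the arm can. A call with a gripper value outside its range is refused whole. The fingers move at their own pace and stop on an object; "grip_force" is the grip in N (left out, the last holds). Time passes only in rows, so rows that repeat a pose let the fingers close. It gives the time, the measured TCP pose, the force and the opening at its end, in the units of the state.
- ctrl.get_state(): the state, without advancing time (a new reading comes with each control period).
- ctrl.capture(name): name is "side" or "top"; returns a dict with "image" (384x512x3 uint8, red, green, blue), "fx", "fy", "cx", "cy" (pixels), "rvec" (rotation vector, rad) and "tvec" (3), from world to camera coordinates, as OpenCV has them. Camera axes: x right, y down, z forward; pixel columns grow to the right and rows downward; lengths in m; the calibration is good to about 2 mm. A picture is of the moment at which its call begins. There is no depth.
- ctrl.finish_job(): hands the job in, once; it reports no verdict.
The state is a dict: "time": time; "joint_pos": joint angles; "qvel": joint speeds; "effort": joint torques, N m; "tool_pos": TCP position; "tool_rot": TCP orientation; "ft_force": force on the tool from outside, world axes, zero at the start; "torque": the same for the moment, N m; "gripper_width": finger opening in m.
Only numpy, scipy, OpenCV 4.12 (cv2) and the standard library are available. Lean on these libraries where they do the work, as an engineer would, in place of code of your own. Each camera call takes 0.05 s, during which the arm holds its last target. There are 200 camera calls.

### The job

Ship the round-spined gift carton from the tight row in the rack: tip it forward by its top edge until it leans on the rack's flared front with its spine standing proud, lift it out from there, stand it upright on the scale's pan and let go of it. Then take it again, by the square end, and pack it upright on the case's floor in the free cell between the two tall dividers, round spine first and all the way in to the end wall, and let go. Set it down gently, do not let it fall over, and leave the other cartons standing in the rack and the jars and tins standing where they are.

Things in the scene. Friction and masses are not known exactly. Their poses are not given: they have to be found in the camera images.
- gift_spine (a point): Tip of the gift carton's round spine, half-way up (55 from the carton's centre); axes as the carton.
- gift_mid (a point): Gift carton, plain cardboard, upright in the row; the only one with a half-round spine (-x side, facing the robot; radius 20); +x end square. 110 long in x (spine tip -55, square end +55, broad sides flat from -35 to 55), 40 thick in y, 180 tall in z, 0.2 to 0.45 kg. This point is its centre, 90 above the underside. Tipped about its spine's foot it balances at 32 degrees.
- rack: Fixed wooden rack, origin under its floor (8 thick), x to its back. Five cartons stand centred at x = 0, y = -83, -41.5, 0, 41.5, 83 in any order, 1.5 apart, spines at x = -55. Back rail 110 high at x = 63 to 75: above it the square ends are free from behind, with 120 of free room. End cheeks 130 high.
- rack_flare (a point): Foot of the rack's flared front panel, on the floor's top at mid width, just before the spines. The panel slopes forward (rack -x) and up from here, 35 degrees from upright, 75 long (top edge 69 above the table). A carton tipped past 32 degrees comes to rest on it at 35 to 41 degrees and stays, its upper part clear in front of its neighbours.
- scale: Fixed counter scale on the robot's left or right. Origin under the middle of its steel pan; the pan is 150 x 150, its flat top 40 above the table; a lower black display, 22 high, is on its -x side.
- case: Fixed cardboard shipping case on the robot's other side. Origin under its floor (6 thick), on the free cell's middle line. End wall 60 high on its -x side, inner face at x = -60; side walls 60 high at y = +-105, sloping flaps outside to +-121; front lip 15 high at x = 80 to 85. A jar stands in the cell on either side of the free one.
- case_cell (a point): In the case: floor of the free cell, at the middle of a carton that is fully home (5 on the end wall's side of the case's origin); axes as the case. The two tall dividers, 6 thick, 171 high above the table, run from the end wall to 15 beyond this point (+x); 48 clear between them, open above and towards +x. The last 40 to 45 of a carton stays clear of them.
- plain1_mid (a point): Another carton of the row, same size (110 x 40 x 180) but with a flat square spine; loose; this point is its centre. Axes as for the gift carton.
- plain2_mid (a point): Another carton of the row, same size (110 x 40 x 180) but with a flat square spine; loose; this point is its centre. Axes as for the gift carton.
- plain3_mid (a point): Another carton of the row, same size (110 x 40 x 180) but with a flat square spine; loose; this point is its centre. Axes as for the gift carton.
- plain4_mid (a point): Another carton of the row, same size (110 x 40 x 180) but with a flat square spine; loose; this point is its centre. Axes as for the gift carton.
- packed1_mid (a point): Jar of red sauce, 62 diameter, 100 high, in the case beside the free cell; loose, a bystander; this point is its centre.
- packed2_mid (a point): Jar of red sauce, 62 diameter, 100 high, in the case beside the free cell; loose, a bystander; this point is its centre.
- jar1_mid (a point): Jar of red sauce, 62 diameter, 100 high, standing on the table beyond the scale or the case; loose, a bystander; this point is its centre.
- jar2_mid (a point): Jar of red sauce, 62 diameter, 100 high, standing on the table beyond the scale or the case; loose, a bystander; this point is its centre.
- tin1_mid (a point): Low tin of preserves, 68 diameter, 55 high, standing on the table in front of the rack; loose, a bystander; this point is its centre.
- tin2_mid (a point): Low tin of preserves, 68 diameter, 55 high, standing on the table to the robot's right; loose, a bystander; this point is its centre.
Mind the look-alikes: they are no part of the job. What is shaped like the part that bears plain1_mid but orange or purple is not meant.

How it is judged (in metres and radians):
On the way, in this order (a step that is already met when the one before it is completed fails the run):
1. the gift carton is tipped forward 0.5 to 0.9 rad in the rack, resting on it (angle between gift_mid's own z axis and vertical between 0.5 and 0.9 rad and contact force between gift and rack above 0.3 N and z of gift_mid in the frame of rack below 0.14 m), for 0.2 s.
2. the gift carton stands upright on the scale, released and at rest (contact force between gift and scale above 1 N and z of gift_mid in the frame of scale above 0.12 m and angle between gift_mid's own z axis and vertical below 0.1 rad and contact force between the fingers and gift below 0.1 N and linear speed of gift below 0.05 m/s), for 0.3 s.
At the end, for the whole second after the job is handed in: The gift carton stands upright (within 0.1 rad) on the case's floor in the free cell, its length along the cell, round spine towards the end wall and within about 15 mm of it, released and at rest; the four other cartons still stand in the rack and every jar and tin stands upright (x of gift_mid in the frame of case between -0.02 and 0.01 m and y of gift_mid in the frame of case between -0.012 and 0.012 m and z of gift_mid in the frame of case between 0.09 and 0.102 m and x of gift_spine in the frame of case below -0.04 m and angle between the x axis of gift_mid and the x axis of case, either way round below 0.15 rad and angle between gift_mid's own z axis and vertical below 0.1 rad and contact force between the fingers and gift below 0.1 N and linear speed of gift below 0.05 m/s and angle between each of plain1_mid, plain2_mid, plain3_mid, plain4_mid, packed1_mid, packed2_mid, jar1_mid, jar2_mid, tin1_mid, tin2_mid's own z axis and vertical below 0.35 rad and horizontal distance between each of plain1_mid, plain2_mid, plain3_mid, plain4_mid and rack below 0.14 m); the robot touches nothing.
It fails at once if the gift carton falls over (more than 1.1 rad from upright) (angle between gift_mid's own z axis and vertical above 1.1 rad).
It fails at once if the gift carton is dropped onto the scale or into the case (faster than 0.45 m/s within 20 mm of standing on it) ((horizontal distance between gift_mid and scale below 0.1 m and z of gift_mid in the frame of scale below 0.15 m and linear speed of gift above 0.45 m/s) or (horizontal distance between gift_mid and case below 0.08 m and z of gift_mid in the frame of case below 0.116 m and linear speed of gift above 0.45 m/s)).
It fails at once if another carton is tipped out (over 0.45 rad) (angle between any of plain1_mid, plain2_mid, plain3_mid, plain4_mid's own z axis and vertical above 0.45 rad).
It fails at once if a jar or tin is knocked over (0.6 rad) or shoved more than 40 mm (angle between any of packed1_mid, packed2_mid, jar1_mid, jar2_mid, tin1_mid, tin2_mid's own z axis and vertical above 0.6 rad or distance of any of packed1_mid, packed2_mid, jar1_mid, jar2_mid, tin1_mid, tin2_mid from where it was at the start of the episode above 0.04 m).
It also fails if it takes over 72 s, if anything falls off the work surface, if the arm or the gripper's body presses on something with over 40 N, if the wrist force passes 120 N, or if a joint passes its speed limit or range.

## Working session

There is one attempt and no reset: what is moved stays moved. The work goes in short steps, Python scripts to look and compute and a tool call to move; the robot and the scene stay as the last step left them, time stands still between calls to the robot, and variables do not carry over. Pictures are saved under pics/ and viewed, about 8 in all and at most 12, crops included, and the job is handed in when it is done.

Besides the shell and the picture viewer there is one more tool, called as a command line: name --pt "numbers of a row" for each row, then --argument value for the rest. carry_out: Moves the arm, as the interface text tells. Its arguments: {"type":"object","properties":{"dp":{"type":"array"},"spin":{"type":"array"},"fingers":{"type":"array"},"grip_force":{"type":"number"}},"required":["dp","spin","fingers"]}

```bash
mkdir -p pics; ls
python3 - <<'E'
from bench import ctrl
import cv2,json,numpy as np,pickle
print(ctrl.get_state())
for n in("side","top"):
    c=ctrl.capture(n); pickle.dump(c,open(f"{n}0.pkl","wb"))
    cv2.imwrite(f"pics/{n}0.png",cv2.resize(c["image"][:,:,::-1],(768,576),interpolation=cv2.INTER_CUBIC))
    R=cv2.Rodrigues(np.array(c["rvec"],float))[0]; print(n,c["fx"],c["cx"],c["cy"],-R.T@np.ravel(c["tvec"]),R)
E
```

```text
pics
{'time': 0.0, 'joint_pos': array([ 7.13892620e+01,  2.42820334e+01,  9.34312091e+01, -2.44435958e-04,
        6.23712150e+01, -1.08822170e+00]), 'qvel': array([0.04558152, 0.00549104, 0.02541153, 0.0871651 , 0.03008959,
       0.11664941]), 'effort': array([-1.46729062e-04, -5.44632018e+01, -2.73666376e+01,  6.43660733e-02,
        2.28029781e-02, -1.28724014e-04]), 'tool_pos': array([0.18797349, 0.59549023, 0.22192935]), 'tool_rot': array([-1.79915554e+02, -1.38765104e-03,  1.62477596e+02]), 'ft_force': array([0.43721984, 0.75368686, 0.00471885]), 'torque': array([ 0.04145543, -0.03998991,  0.0206839 ]), 'gripper_width': 0.08773450619073339}
side 376.5483319048313 252.85076047150994 194.15610724145716 [ 0.43583675 -0.78695573  0.63516055] [[ 0.98100754 -0.19394011  0.00338218]
 [-0.10711016 -0.55616785 -0.82413878]
 [ 0.16171463  0.80812409 -0.56637781]]
top 394.06332524669403 254.25631374405484 190.01276206971005 [0.48066987 0.00978575 1.1875663 ] [[ 0.00730217 -0.99997029  0.00246831]
 [-0.9961935  -0.00748896 -0.08684709]
 [ 0.08686299 -0.00182474 -0.9962186 ]]
```

View pics/top0.png

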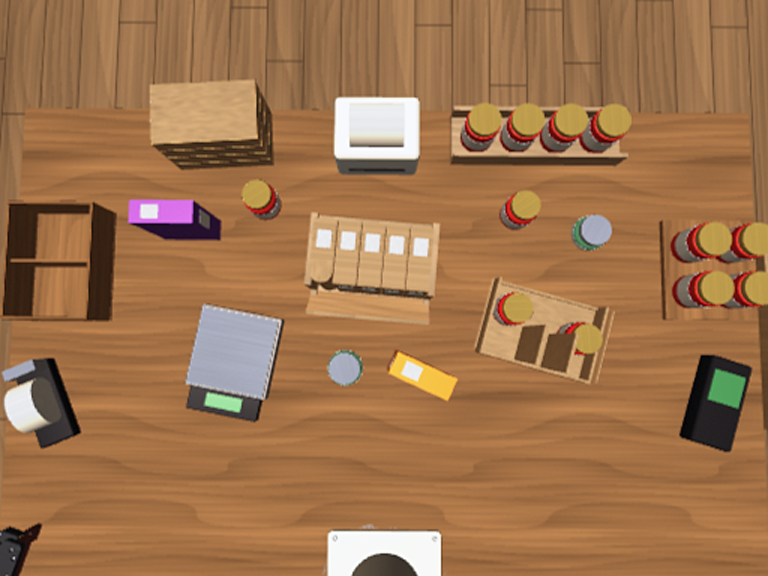

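View pics/side0.png

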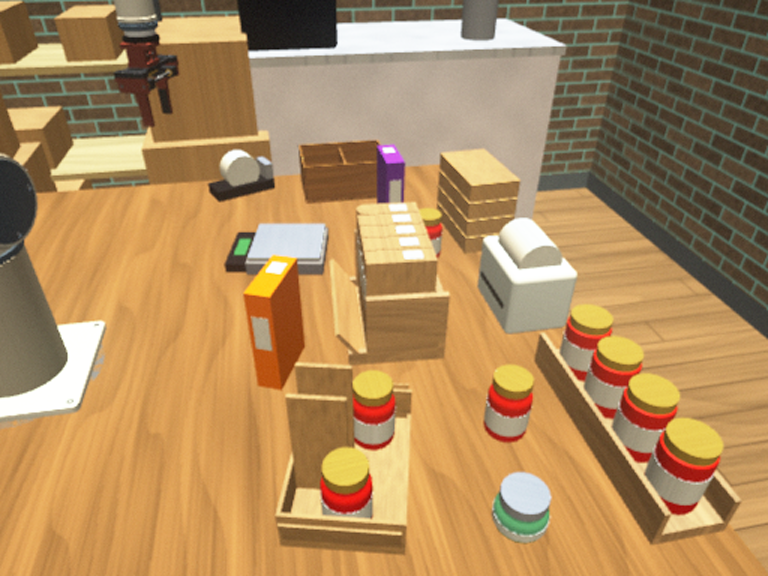

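Top view, in 768-px coordinates. Things that could be taken for the gift carton:
- Five row cartons at (323,240), (347,242), (372,243), (396,245) and (421,247).
- An orange carton at (422,375).
- A purple carton at (165,212).

Only the leftmost row carton shows a rounded spine, at (321,272). The scale is on the robot's left at (235,350) and the case on its right at (545,330). I'll check the choice in a close crop, together with the case and scale corners.

Run:
```python
import cv2,pickle,numpy as np
im=pickle.load(open("top0.pkl","rb"))["image"][:,:,::-1]
def crop(x,y,w,h,s):
    a=cv2.resize(im[y:y+h,x:x+w],None,fx=s,fy=s,interpolation=cv2.INTER_CUBIC)
    for i in range(0,w,10):
        cv2.line(a,(i*s,0),(i*s,6),(0,0,255),1); cv2.putText(a,str(x+i),(i*s,16),0,.3,(0,0,255),1)
    for j in range(0,h,10):
        cv2.line(a,(0,j*s),(6,j*s),(0,0,255),1); cv2.putText(a,str(y+j),(8,j*s+4),0,.3,(0,0,255),1)
    return a
A=crop(196,138,100,80,4);B=crop(312,180,100,80,4);C=crop(118,200,100,84,4)
D=crop(196,138,50,60,7)[:336,:400]
p=lambda a:cv2.copyMakeBorder(a,0,0,0,400-a.shape[1],cv2.BORDER_CONSTANT) 
cv2.imwrite("pics/crop1.png",np.hstack([np.vstack([A[:280],p(D)[:320]]),np.vstack([B[:300],C[:300]])])[:600])
```

```text
(no output)
```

View pics/crop1.png

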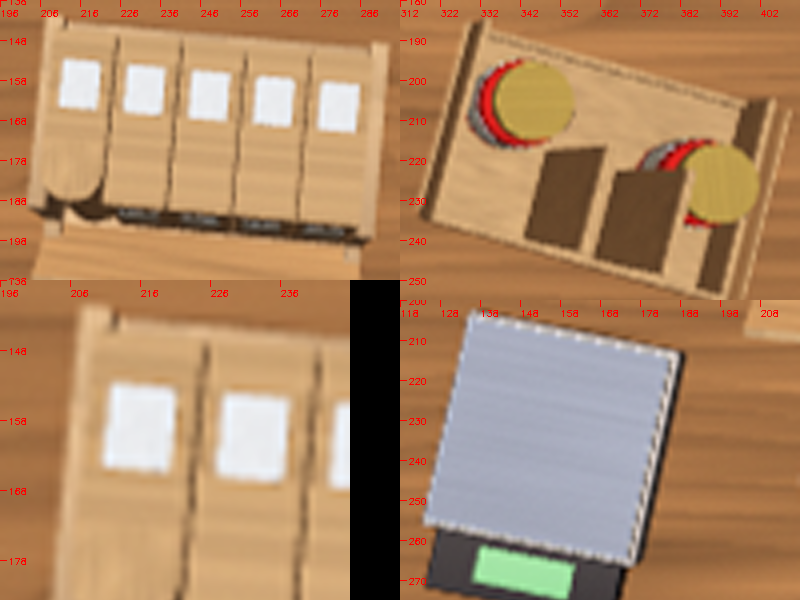

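The crop confirms it: the gift carton is the leftmost of the row, with its rounded end at full-image pixel (214,186). The four others have square spines. The dividers stand on the robot's side of the case, so its end wall faces the robot. Next I'll turn these pixels into positions.

```bash
cat > h.py <<'E'
import cv2,pickle,numpy as np
def cam(c):
    K=np.array([[c["fx"],0,c["cx"]],[0,c["fy"],c["cy"]],[0,0,1.]]); r=np.array(c["rvec"],float).ravel(); t=np.array(c["tvec"],float).ravel()
    return K,r,t
def ray(c,px,z):
    K,r,t=cam(c);R=cv2.Rodrigues(r)[0];px=np.atleast_2d(np.array(px,float))
    d=(np.c_[px,np.ones(len(px))]@np.linalg.inv(K).T)@R; o=-R.T@t
    return o+d*((z-o[2])/d[:,2])[:,None]
def proj(c,P):
    K,r,t=cam(c); return cv2.projectPoints(np.atleast_2d(np.array(P,float)),r,t,K,None)[0][:,0]
def frame(x,y,yaw):  # local->world
    a=np.radians(yaw);R=np.array([[np.cos(a),-np.sin(a),0],[np.sin(a),np.cos(a),0],[0,0,1]])
    return lambda P:np.atleast_2d(np.array(P,float))@R.T+[x,y,0]
E
python3 - <<'E'
from h import *
np.set_printoptions(precision=4,suppress=True)
T=pickle.load(open("top0.pkl","rb"));S=pickle.load(open("side0.pkl","rb"))
def labels(c,box,thr):
    x,y,w,h=box;im=c["image"][y:y+h,x:x+w].astype(int);m=((im.min(2)>thr)).astype(np.uint8)
    n,_,s,ce=cv2.connectedComponentsWithStats(m);return [(ce[i]+[x,y],s[i,4]) for i in range(1,n) if s[i,4]>20]
L=sorted([l for l,a in labels(T,(196,138,100,60),200)],key=lambda p:p[0]);W=ray(T,L,.188);print("top",L,"\n",W)
Ls=[(l,a) for l,a in labels(S,(235,130,60,70),170)];print("side",[(l,a,ray(S,l,.188)[0]) for l,a in Ls])
d=W[-1]-W[0];print("rack yaw",np.degrees(np.arctan2(d[0],-d[1])), np.linalg.norm(d))
print("front edge",ray(T,[[225,189.5],[284,196],[221.5,189]],.188))
# scale pan
im=T["image"].astype(int);b=im[...,2]-im[...,0];m=((b>5)&(im.sum(2)>300)).astype(np.uint8);m[:195]=0;m[290:]=0;m[:,:110]=0;m[:,200:]=0
m=cv2.morphologyEx(m,cv2.MORPH_OPEN,np.ones((5,5)));cs=max(cv2.findContours(m,0,2)[0],key=cv2.contourArea)
q=ray(T,cs[:,0],.04)[:,:2];r=cv2.minAreaRect((q*1000).astype(np.float32));print("pan",r)
c4=ray(T,[[136.7,203],[188.7,212.5],[176.7,265.5],[124.2,255.7]],.04);print("pan corners mean",c4.mean(0),c4)
dv=ray(T,[[357,242.5],[363.75,216.75],[377.25,248],[383.5,222.5]],.171);print("div",dv,dv[1]-dv[0],dv[3]-dv[2],dv[2]-dv[0])
E
```

```text
top [array([215.5505, 158.6422]), array([231.7547, 160.0849]), array([247.8333, 161.5741]), array([264.0288, 162.8462]), array([280.3273, 164.2909])] 
 [[ 0.6478  0.1078  0.188 ]
 [ 0.6444  0.0662  0.188 ]
 [ 0.6408  0.0249  0.188 ]
 [ 0.6379 -0.0166  0.188 ]
 [ 0.6345 -0.0583  0.188 ]]
side [(array([265.1471, 137.7794]), np.int32(68), array([0.6477, 0.1067, 0.188 ])), (array([267.4658, 144.726 ]), np.int32(73), array([0.6446, 0.0659, 0.188 ])), (array([269.7595, 152.4937]), np.int32(79), array([0.6407, 0.0235, 0.188 ])), (array([272.3735, 160.4578]), np.int32(83), array([ 0.6376, -0.0171,  0.188 ])), (array([275.0521, 169.1354]), np.int32(96), array([ 0.634 , -0.0581,  0.188 ]))]
rack yaw -4.5928095572649354 0.1666268584572863
front edge [[ 0.5686  0.0824  0.188 ]
 [ 0.5531 -0.0678  0.188 ]
 [ 0.5698  0.0914  0.188 ]]
pan ((450.67431640625, 295.53955078125), (147.7806396484375, 146.66603088378906), 79.15199279785156)
pan corners mean [0.4508 0.2893 0.04  ] [[0.5402 0.3498 0.04  ]
 [0.5137 0.1978 0.04  ]
 [0.3613 0.229  0.04  ]
 [0.3881 0.3807 0.04  ]]
div [[ 0.4363 -0.2562  0.171 ]
 [ 0.5023 -0.2746  0.171 ]
 [ 0.4227 -0.3079  0.171 ]
 [ 0.4879 -0.3252  0.171 ]] [ 0.066  -0.0184  0.    ] [ 0.0652 -0.0174  0.    ] [-0.0136 -0.0516  0.    ]
```

```bash
cat > ov.py <<'E'
from h import *
G=dict(rack=(.6164,.0265,-4.6),gift=(.6234,.1095,-4.6),scale=(.4508,.292,-11.2),case=(.4857,-.3004,-15.1))
def draw(c,box,s):
    x,y,w,h=box;a=cv2.resize(c["image"][y:y+h,x:x+w,::-1],None,fx=s,fy=s,interpolation=cv2.INTER_CUBIC)
    def pl(f,P,col):
        q=proj(c,frame(*G[f])(P));cv2.polylines(a,[np.int32((q+.5-[x,y])*s-.5)],False,col,1)
    rect=lambda x0,x1,y0,y1,z:[[x0,y0,z],[x1,y0,z],[x1,y1,z],[x0,y1,z],[x0,y0,z]]
    pl("rack",np.array(rect(-55,55,-103,103,188))/1e3,(0,255,0))
    pl("rack",np.array(rect(63,75,-103,103,110))/1e3,(255,0,255))
    pl("gift",np.array(rect(-55,55,-20,20,188))/1e3,(0,0,255))
    pl("scale",np.array(rect(-75,75,-75,75,40))/1e3,(0,0,255))
    for k in(-1,1): pl("case",np.array(rect(-60,10,k*24,k*30,171))/1e3,(0,255,255));pl("case",np.array(rect(-60,10,k*24,k*30,6))/1e3,(255,255,0));pl("case",np.array([[-60,k*105,60],[80,k*105,60]])/1e3,(0,255,0))
    pl("case",np.array([[-60,-105,60],[-60,105,60]])/1e3,(0,255,0));pl("case",np.array([[80,-105,15],[80,105,15]])/1e3,(0,255,0))
    return a
E
python3 - <<'E'
from ov import *
T=pickle.load(open("top0.pkl","rb"));S=pickle.load(open("side0.pkl","rb"))
A=draw(T,(196,138,100,75),4);B=draw(T,(312,180,100,75),4);C=draw(T,(118,200,100,75),4);D=draw(S,(180,230,100,75),4)
cv2.imwrite("pics/ov1.png",np.vstack([np.hstack([A,B]),np.hstack([C,D])]))
E
```

```text
(no output)
```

View pics/ov1.png

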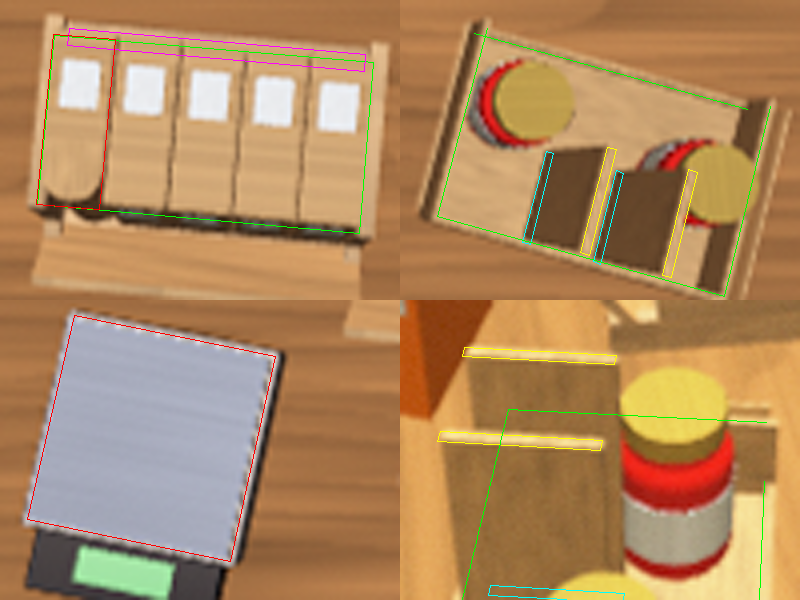

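Overlays match in both views (pan, dividers, row). I'll move the shut gripper above and behind the gift carton.

```bash
cat > plan.py <<'E'
import numpy as np,sys
from bench import ctrl
def to(p,yaw,s=None):
    s=s or ctrl.get_state();a=np.radians(s["tool_rot"][2]);d=np.array(p)-s["tool_pos"]
    tx=np.array([np.cos(a),np.sin(a),0]);ty=np.array([np.sin(a),-np.cos(a),0])
    print("dp",np.round([d@tx,d@ty,-d[2]],4),"spin",round((s["tool_rot"][2]-yaw+180)%360-180,2),"t",round(s["time"],2))
def loc(f,p):
    from ov import G,frame
    return frame(*G[f])(p)[0]
E
python3 - <<'E'
from plan import *
t=loc("gift",[.080,0,.33]);print(t);to(t,175.4)
E
```

```text
[0.70314231 0.10308409 0.33      ]
dp [-0.6395 -0.3145 -0.108 ] spin -12.92 t 0.1
```

carry_out --pt "0 0 -0.05" --pt "0 0 -0.1" --pt "-0.6395 -0.3145 -0.108" --pt "-0.6395 -0.3145 -0.108" --pt "-0.6395 -0.3145 -0.108" --pt "-0.6395 -0.3145 -0.108" --pt "-0.6395 -0.3145 -0.108" --pt "-0.6395 -0.3145 -0.108" --pt "-0.6395 -0.3145 -0.108" --pt "-0.6395 -0.3145 -0.108" --pt "-0.6395 -0.3145 -0.108" --pt "-0.6395 -0.3145 -0.108" --pt "-0.6395 -0.3145 -0.108" --pt "-0.6395 -0.3145 -0.108" --pt "-0.6395 -0.3145 -0.108" --pt "-0.6395 -0.3145 -0.108" --pt "-0.6395 -0.3145 -0.108" --pt "-0.6395 -0.3145 -0.108" --pt "-0.6395 -0.3145 -0.108" --pt "-0.6395 -0.3145 -0.108" --spin '[0,0,-12.9,-12.9,-12.9,-12.9,-12.9,-12.9,-12.9,-12.9,-12.9,-12.9,-12.9,-12.9,-12.9,-12.9,-12.9,-12.9,-12.9,-12.9]' --fingers '[1,1,1,1,1,1,1,1,1,1,1,1,1,1,1,1,1,1,1,1]' --grip_force 10

```text
time: 2.1
tool_pos: [0.7021, 0.1052, 0.3307]
tool_rot: [180.0, -0.0, 175.5]
ft_force: [0.1, -0.5, -1.3]
gripper_width: 0.0006
```

carry_out --pt "0 0 0.05" --pt "0 0 0.1" --pt "0 0 0.14" --pt "0 0 0.166" --pt "0 0 0.166" --pt "0.008 0 0.166" --pt "0.014 0 0.166" --pt "0.02 0 0.166" --pt "0.026 0 0.166" --pt "0.032 0 0.166" --pt "0.038 0 0.166" --pt "0.044 0 0.166" --pt "0.05 0 0.166" --pt "0.055 0 0.166" --pt "0.06 0 0.166" --pt "0.06 0 0.166" --spin '[0,0,0,0,0,0,0,0,0,0,0,0,0,0,0,0]' --fingers '[1,1,1,1,1,1,1,1,1,1,1,1,1,1,1,1]'

```text
time: 3.7
tool_pos: [0.6423, 0.1084, 0.1642]
tool_rot: [-180.0, -0.1, 175.4]
ft_force: [0.7, -0.7, -0.8]
gripper_width: 0.0008
```

Run:
```python
from bench import ctrl
from ov import *
s=ctrl.get_state();print(s["tool_pos"],s["ft_force"])
T=ctrl.capture("top");S=ctrl.capture("side")
r=lambda c,x,y,w,h,k:cv2.resize(c["image"][y:y+h,x:x+w,::-1],None,fx=k,fy=k,interpolation=cv2.INTER_CUBIC)
cv2.imwrite("pics/push.png",np.hstack([r(T,190,120,100,140,4),r(S,200,90,100,140,4)]))
```

```text
[0.64226256 0.10841349 0.16421311] [ 0.67358546 -0.70834477 -0.7964282 ]
```

View pics/push.png

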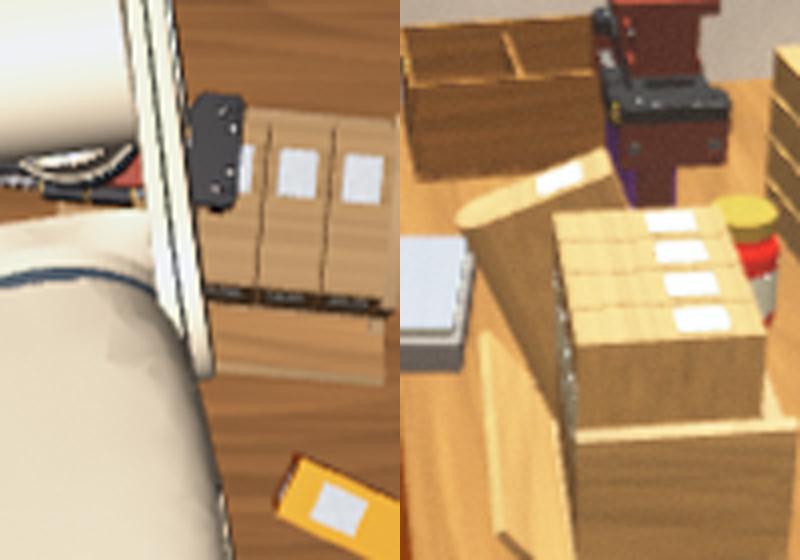

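The side view shows only the gift carton tipping, by about 25°, with its top spine corner near (465,215). The four others stand still. I'll push on slowly past the balance point.

carry_out --pt "0.006 0 0" --pt "0.012 0 0" --pt "0.018 0 0" --pt "0.022 0 0" --pt "0.026 0 0" --pt "0.03 0 0" --pt "0.034 0 0" --pt "0.038 0 0" --pt "0.04 0 0" --pt "0.04 0 0" --pt "0.04 0 0" --pt "0.04 0 0" --spin '[0,0,0,0,0,0,0,0,0,0,0,0]' --fingers '[1,1,1,1,1,1,1,1,1,1,1,1]'

```text
time: 5.0
tool_pos: [0.6038, 0.1116, 0.1647]
tool_rot: [180.0, 0.0, 175.4]
ft_force: [1.7, -0.6, -0.2]
gripper_width: 0.0005
```

carry_out --pt "-0.02 0 0" --pt "-0.04 0 0" --pt "-0.04 0 -0.05" --pt "-0.04 0 -0.1" --pt "-0.04 0 -0.15" --pt "-0.04 0 -0.2" --pt "-0.04 0 -0.2" --spin '[0,0,0,0,0,0,0]' --fingers '[1,1,1,1,1,1,1]'

```text
time: 5.7
tool_pos: [0.6466, 0.1089, 0.3732]
tool_rot: [179.8, 0.7, 175.4]
ft_force: [0.7, 0.7, 0.1]
gripper_width: 0.0003
```

Run:
```python
from bench import ctrl
from ov import *
s=ctrl.get_state();print(s["tool_pos"],s["ft_force"])
S=ctrl.capture("side");pickle.dump(S,open("side2.pkl","wb"))
x,y,k=215,90,6
a=cv2.resize(S["image"][y:y+100,x:x+100,::-1],None,fx=k,fy=k,interpolation=cv2.INTER_CUBIC)
f=frame(*G["rack"])
for th,col in((35,(0,0,255)),(38,(0,255,0)),(41,(255,0,0))):
    t=np.radians(th);u=np.array([-np.sin(t),0,np.cos(t)]);v=np.array([np.cos(t),0,np.sin(t)]);o=np.array([-.055,.063,.008])
    P=[o+.02*v,o+.02*v+.18*u,o+.11*v+.18*u]
    q=proj(S,f(P));cv2.polylines(a,[np.int32((q+.5-[x,y])*k)],False,col,1)
cv2.imwrite("pics/tip.png",a)
```

```text
[0.64663444 0.10886077 0.37324582] [0.65161713 0.65403869 0.09020573]
```

View pics/tip.png

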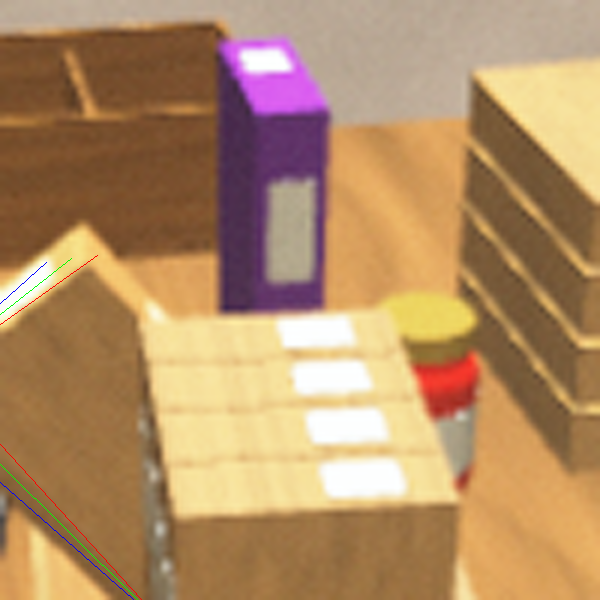

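The carton rests on the flare: its near-side top corner, about (75,262) in the crop, matches the 38° line. I'll grasp it in front of its neighbours, jaws across its thickness.

Run:
```python
from plan import *
to(loc("rack",[-.097,.083,.152]),175.4)
```

```text
dp [ 0.1191 -0.0012  0.2171] spin -0.03 t 5.75
```

carry_out --pt "0.05 0 0" --pt "0.1 0 0" --pt "0.117 0 0" --pt "0.117 0 0" --pt "0.117 0 0" --pt "0.117 0 0" --spin '[0,0,0,0,0,0]' --fingers '[-1,-1,-1,-1,-1,-1]'

```text
time: 6.35
tool_pos: [0.5277, 0.1177, 0.364]
tool_rot: [-180.0, -0.0, 175.4]
ft_force: [0.6, -0.0, -0.3]
gripper_width: 0.045
```

Run:
```python
from plan import *
to(loc("rack",[-.097,.083,.152]),175.4)
```

```text
dp [ 0.0013 -0.0008  0.212 ] spin -0.03 t 6.35
```

carry_out --pt "0.001 -0.001 0" --pt "0.001 -0.001 0.02" --pt "0.001 -0.001 0.04" --pt "0.001 -0.001 0.06" --pt "0.001 -0.001 0.08" --pt "0.001 -0.001 0.12" --pt "0.001 -0.001 0.16" --pt "0.001 -0.001 0.19" --pt "0.001 -0.001 0.205" --pt "0.001 -0.001 0.212" --pt "0.001 -0.001 0.212" --pt "0.001 -0.001 0.212" --spin '[0,0,0,0,0,0,0,0,0,0,0,0]' --fingers '[-1,-1,-1,-1,-1,-1,-1,-1,-1,-1,-1,-1]'

```text
time: 7.55
tool_pos: [0.5266, 0.1169, 0.1533]
tool_rot: [180.0, 0.1, 175.4]
ft_force: [-0.1, -0.6, 0.1]
gripper_width: 0.088
```

carry_out --pt "0 0 0" --pt "0 0 0" --pt "0 0 0" --pt "0 0 0" --pt "0 0 0" --pt "0 0 0" --pt "0 0 0" --pt "0 0 0" --pt "0 0 0" --pt "0 0 0" --spin '[0,0,0,0,0,0,0,0,0,0]' --fingers '[0.2,0.2,0.2,0.2,0.2,0.2,0.2,0.2,0.2,0.2]' --grip_force 20

```text
time: 8.55
tool_pos: [0.5258, 0.1168, 0.1526]
tool_rot: [-180.0, -0.0, 175.4]
ft_force: [1.0, -0.3, 0.3]
gripper_width: 0.0403
```

carry_out --pt "0 0 -0.008" --pt "0.004 0 -0.02" --pt "0.012 0 -0.04" --pt "0.024 0 -0.065" --pt "0.036 0 -0.09" --pt "0.05 0 -0.12" --pt "0.06 0 -0.15" --pt "0.06 0 -0.18" --pt "0.06 0 -0.2" --pt "0.06 0 -0.2" --pt "0.06 0 -0.2" --spin '[0,0,0,0,0,0,0,0,0,0,0]' --fingers '[0.2,0.2,0.2,0.2,0.2,0.2,0.2,0.2,0.2,0.2,0.2]'

```text
time: 9.65
tool_pos: [0.4653, 0.1217, 0.3526]
tool_rot: [180.0, 0.0, 175.4]
ft_force: [-0.6, 0.2, -4.2]
gripper_width: 0.0392
```

Run:
```python
from plan import *
from ov import *
s=ctrl.get_state();print(s["tool_pos"],s["ft_force"],s["gripper_width"])
S=ctrl.capture("side");pickle.dump(S,open("side3.pkl","wb"))
x,y,k=150,10,5
a=cv2.resize(S["image"][y:y+160,x:x+140,::-1],None,fx=k,fy=k,interpolation=cv2.INTER_CUBIC)[:,:]
cv2.imwrite("pics/lift.png",cv2.resize(a,(525,600)))
g=s["tool_pos"]+[0,0,.019];q=(proj(S,g)[0]-[x,y])*5*.75;print("grip px",q)
to(loc("scale",[0,0,s["tool_pos"][2]]),168.8)
```

```text
[0.46534195 0.12167046 0.35255086] [-0.6262575   0.24755376 -4.19892783] 0.039178064885275435
grip px [150.17860113 227.62650274]
dp [ 0.0279  0.1687 -0.0009] spin 6.58 t 9.7
```

View pics/lift.png

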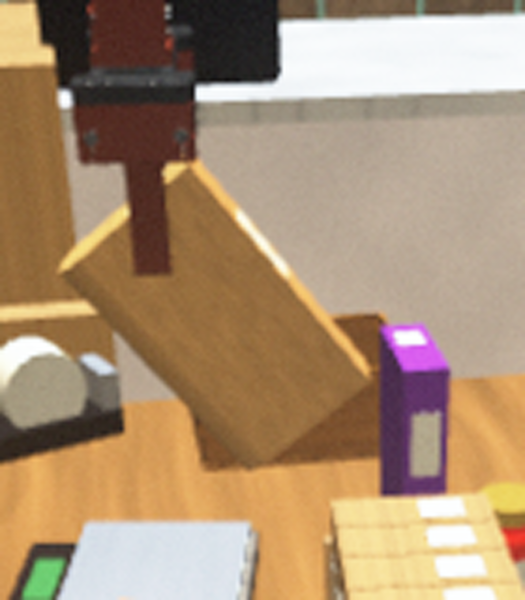

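The carton is held, still tilted about 40°. The grip is on its axis, above the centre. I'll go over the scale and ease the grip so that it can swing upright.

carry_out --pt "0.004 0.025 0" --pt "0.008 0.065 0" --pt "0.012 0.11 0" --pt "0.015 0.145 0" --pt "0.016 0.162 0" --pt "0.016 0.168 0" --pt "0.016 0.168 0" --pt "0.016 0.168 0" --spin '[1,2,3,4,5,6.6,6.6,6.6]' --fingers '[0.2,0.2,0.2,0.2,0.2,0.2,0.2,0.2]'

```text
time: 10.5
tool_pos: [0.463, 0.29, 0.3512]
tool_rot: [-179.9, -0.1, 168.8]
ft_force: [0.5, -0.0, -2.8]
gripper_width: 0.04
```

```bash
cat > st.py <<'E'
from bench import ctrl
import numpy as np
s=ctrl.get_state();a=np.radians(s["tool_rot"][2]);R=np.array([[np.cos(a),np.sin(a)],[np.sin(a),-np.cos(a)]])
print("t",round(s["time"],2),s["tool_pos"].round(4),"yaw",s["tool_rot"][2].round(2),"F",s["ft_force"].round(2),"M tool xy",(R.T@s["torque"][:2]).round(3),"w",round(s["gripper_width"],4))
E
python3 st.py
```

```text
t 10.5 [0.463  0.29   0.3512] yaw 168.83 F [ 0.47 -0.01 -2.8 ] M tool xy [0.068 0.087] w 0.04
```

carry_out --pt "0 0 0" --pt "0 0 0" --pt "0 0 0" --spin '[0,0,0]' --fingers '[0.2,0.2,0.2]' --grip_force 13

```text
time: 10.8
tool_pos: [0.4636, 0.29, 0.3527]
tool_rot: [180.0, 0.0, 168.7]
ft_force: [0.2, -0.1, -3.6]
gripper_width: 0.0396
```

```bash
python3 st.py
```

```text
t 10.8 [0.4636 0.29   0.3527] yaw 168.75 F [ 0.22 -0.07 -3.58] M tool xy [0.039 0.138] w 0.0396
```

carry_out --pt "0 0 0" --pt "0 0 0" --pt "0 0 0" --spin '[0,0,0]' --fingers '[0.2,0.2,0.2]' --grip_force 8

```text
time: 11.1
tool_pos: [0.4636, 0.2904, 0.3527]
tool_rot: [180.0, 0.0, 168.8]
ft_force: [-0.2, 0.1, -3.3]
gripper_width: 0.0398
```

```bash
cat > tilt.py <<'E'
# tilt of the gift's near broad side from its wood outline in the side view, plus a saved crop
import sys
from bench import ctrl
from h import *
exec(open("st.py").read())
S=ctrl.capture("side");g=s["tool_pos"]+[0,0,.019];p=proj(S,g)[0]
x,y=int(p[0])-75,int(max(p[1]-60,0));c=S["image"][y:y+150,x:x+150]
cv2.imwrite(f"pics/{sys.argv[1]}.png",cv2.resize(c[:,:,::-1],(600,600),interpolation=cv2.INTER_CUBIC));pickle.dump((S,x,y,g),open(sys.argv[1]+".pkl","wb"))
e=cv2.Canny(c,40,120)
ls=cv2.HoughLinesP(e,1,np.pi/360,18,minLineLength=25,maxLineGap=4)
for l in ls[:,0][:14]: print(l*4, round(np.degrees(np.arctan2(l[3]-l[1],l[2]-l[0])),1))
E
python3 tilt.py sw1
```

```text
t 11.1 [0.4636 0.2904 0.3527] yaw 168.77 F [-0.2   0.14 -3.33] M tool xy [-0.026  0.069] w 0.0398
[308 116 512 376] 51.9
[456   0 456 120] 90.0
[228 232 404 440] 49.8
[324 112 508 344] 51.6
[252 592 424 592] 0.0
[  0 392 168 380] -4.1
[460  28 584  28] 0.0
[244 276 332 380] 49.8
[460  60 596  56] -1.7
[  0 376 244 356] -4.7
[ 80  28 196  28] 0.0
[148 536 288 500] -14.4
[376 540 496 532] -3.8
[  0  44 196  40] -1.2
```

carry_out --pt "0 0 0" --pt "0 0 0" --pt "0 0 0" --spin '[0,0,0]' --fingers '[0.2,0.2,0.2]' --grip_force 6

```text
time: 11.45
tool_pos: [0.4635, 0.2905, 0.3527]
tool_rot: [-180.0, -0.0, 168.8]
ft_force: [0.2, -0.0, -3.0]
gripper_width: 0.0402
```

```bash
python3 tilt.py sw2 | head -6
```

```text
t 11.45 [0.4635 0.2905 0.3527] yaw 168.78 F [ 0.18 -0.04 -2.99] M tool xy [-0.004  0.152] w 0.0402
[328 112 496 376] 57.5
[ 68  28 196  28] 0.0
[332 148 480 372] 56.5
[304 148 596 140] -1.6
[272 348 288 456] 81.6
```

It is swinging towards upright at 6 N, so I'll wait.

carry_out --pt "0 0 0" --pt "0 0 0" --pt "0 0 0" --pt "0 0 0" --pt "0 0 0" --pt "0 0 0" --spin '[0,0,0,0,0,0]' --fingers '[0.2,0.2,0.2,0.2,0.2,0.2]'

```text
time: 12.1
tool_pos: [0.4636, 0.2905, 0.3527]
tool_rot: [-180.0, 0.0, 168.8]
ft_force: [0.0, 0.3, -3.8]
gripper_width: 0.04
```

```bash
python3 tilt.py sw3 | head -9
```

```text
t 12.1 [0.4636 0.2905 0.3527] yaw 168.78 F [ 0.01  0.31 -3.77] M tool xy [-0.028  0.102] w 0.04
[304 112 404 252] 54.5
[  0 376 112 368] -4.1
[224 224 380 448] 55.1
[356 156 492 376] 58.3
[ 56  28 196  28] 0.0
[  0 392 276 372] -4.1
[256 592 424 592] 0.0
[216 248 372 472] 55.1
```

carry_out --pt "0 0 0" --pt "0 0 0" --pt "0 0 0" --pt "0 0 0" --spin '[0,0,0,0]' --fingers '[0.2,0.2,0.2,0.2]' --grip_force 5

```text
time: 12.55
tool_pos: [0.4635, 0.2905, 0.3527]
tool_rot: [180.0, -0.0, 168.8]
ft_force: [-0.7, -0.4, -3.4]
gripper_width: 0.04
```

```bash
python3 tilt.py sw4 | head -9
```

```text
t 12.55 [0.4635 0.2905 0.3527] yaw 168.78 F [-0.69 -0.44 -3.42] M tool xy [0.024 0.067] w 0.04
[ 20 388 188 380] -2.7
[212  88 232 224] 81.6
[328 100 476 384] 62.5
[212 240 348 464] 58.7
[ 52  28 160  28] 0.0
[  0 376 244 360] -3.8
[380 220 452 368] 64.1
[564 376 564 568] 90.0
```

carry_out --pt "0 0 0" --pt "0 0 0" --pt "0 0 0" --pt "0 0 0" --spin '[0,0,0,0]' --fingers '[0.2,0.2,0.2,0.2]' --grip_force 4

```text
time: 13.0
tool_pos: [0.4635, 0.2905, 0.3527]
tool_rot: [-180.0, -0.0, 168.8]
ft_force: [0.1, 0.1, -3.2]
gripper_width: 0.0398
```

```bash
python3 tilt.py sw5 | head -9
```

```text
t 13.0 [0.4635 0.2905 0.3527] yaw 168.78 F [ 0.1   0.07 -3.21] M tool xy [0.009 0.018] w 0.0398
[348 128 468 440] 69.0
[ 68  28 192  28] 0.0
[340 148 460 440] 67.7
[  8 488 124 476] -5.9
[ 80  44 196  40] -2.0
[  0 376 244 360] -3.8
[308 148 428 144] -1.9
[372 172 552 168] -1.3
```

View pics/sw5.png

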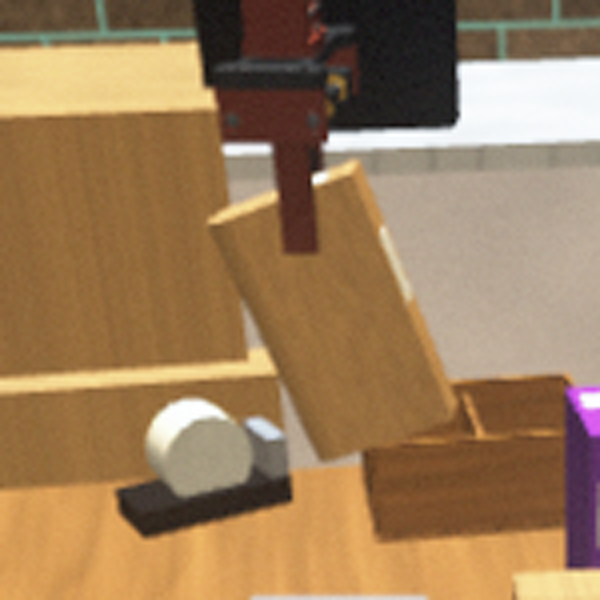

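carry_out --pt "0 0 0" --pt "0 0 0" --pt "0 0 0" --pt "0 0 0" --spin '[0,0,0,0]' --fingers '[0.2,0.2,0.2,0.2]' --grip_force 3.5

```text
time: 13.45
tool_pos: [0.4636, 0.2905, 0.3527]
tool_rot: [-180.0, 0.0, 168.8]
ft_force: [-0.2, 0.3, -3.2]
gripper_width: 0.0402
```

```bash
python3 tilt.py sw6 | head -9
```

```text
t 13.45 [0.4636 0.2905 0.3527] yaw 168.78 F [-0.18  0.32 -3.17] M tool xy [-0.012  0.02 ] w 0.0402
[308 148 596 140] -1.6
[456  28 576  28] 0.0
[  0 376 244 360] -3.8
[  0 392 272 372] -4.2
[348 160 460 440] 68.2
[ 48  44 196  40] -1.5
[452 440 564 436] -2.0
[456  64 596  56] -3.3
```

```bash
cat > pl.py <<'E'
from h import *
def onplane(name,pts,off=-.02,yaw=-11.2):
    S,x,y,g=pickle.load(open(name+".pkl","rb"));a=np.radians(yaw);n=np.array([-np.sin(a),np.cos(a),0]);xd=np.array([np.cos(a),np.sin(a),0])
    K,r,t=cam(S);R=cv2.Rodrigues(r)[0];o=-R.T@t
    px=np.array(pts)/4+[x,y];d=(np.c_[px,np.ones(len(px))]@np.linalg.inv(K).T)@R
    P=o+d*(((g+off*n-o)@n)/(d@n))[:,None]; D=P-g
    return np.c_[D@xd,D[:,2]]*1000
E
python3 - <<'E'
from pl import *
q=onplane("sw6",[[348,160],[460,440],[355,172],[455,420],[325,460],[215,222]]);print(q.round(1))
d=q[1]-q[0];print(np.degrees(np.arctan2(d[0],-d[1])))
E
```

```text
[[  36.1   37. ]
 [ 102.1 -155.8]
 [  40.1   29.5]
 [  99.1 -140.6]
 [   2.4 -171.6]
 [ -56.2   -2.7]]
18.890674951140856
```

The tilt is now 19°, with the spine foot slightly behind the grip, so pressing the foot on the pan while swinging the tool over it will right the carton. I'll go above the touch-down point.

carry_out --pt "0 0 0" --pt "0.01 0 0.01" --pt "0.025 0 0.03" --pt "0.04 0 0.06" --pt "0.055 0 0.09" --pt "0.0605 0 0.115" --pt "0.0605 0 0.135" --pt "0.0605 0 0.146" --pt "0.0605 0 0.15" --pt "0.0605 0 0.15" --pt "0.0605 0 0.15" --spin '[0,0,0,0,0,0,0,0,0,0,0]' --fingers '[0.2,0.2,0.2,0.2,0.2,0.2,0.2,0.2,0.2,0.2,0.2]' --grip_force 9

```text
time: 14.6
tool_pos: [0.4048, 0.3026, 0.2035]
tool_rot: [179.9, 0.1, 168.8]
ft_force: [0.2, 0.1, -2.6]
gripper_width: 0.0399
```

```bash
python3 tilt.py sc1
```

```text
t 14.6 [0.4048 0.3026 0.2035] yaw 168.77 F [ 0.19  0.13 -2.58] M tool xy [-0.026  0.027] w 0.0399
[356 196 400 316] 69.9
[388 308 436 424] 67.5
[260 116 332 216] 54.2
[384 524 520 524] 0.0
[276   4 344 140] 63.4
[476 476 576 588] 48.2
[208 240 316 452] 63.0
[240  96 328 216] 53.7
[ 56 196 216 188] -2.9
[296 104 428 392] 65.4
[316 156 324   8] -86.9
[  8 312 108 304] -4.6
[284   4 348 132] 63.4
[216   0 252 156] 77.0
```

carry_out --pt "0 0 0.003" --pt "0 0 0.006" --pt "0 0 0.008" --pt "0 0 0.01" --pt "0 0 0.011" --pt "0 0 0.011" --spin '[0,0,0,0,0,0]' --fingers '[0.2,0.2,0.2,0.2,0.2,0.2]' --grip_force 5

```text
time: 15.25
tool_pos: [0.4054, 0.3028, 0.1928]
tool_rot: [179.9, 0.1, 168.8]
ft_force: [0.3, -1.6, 4.9]
gripper_width: 0.0406
```

```bash
python3 st.py
```

```text
t 15.25 [0.4054 0.3028 0.1928] yaw 168.79 F [ 0.25 -1.62  4.9 ] M tool xy [ 0.25  -0.121] w 0.0406
```

carry_out --pt "-0.005 0 0" --pt "-0.01 0 0" --pt "-0.015 0 0.0005" --pt "-0.02 0 0.001" --pt "-0.025 0 0.002" --pt "-0.03 0 0.003" --pt "-0.035 0 0.004" --pt "-0.04 0 0.0055" --pt "-0.045 0 0.007" --pt "-0.05 0 0.0085" --pt "-0.053 0 0.0095" --pt "-0.055 0 0.0105" --pt "-0.055 0 0.0105" --pt "-0.055 0 0.0105" --spin '[0,0,0,0,0,0,0,0,0,0,0,0,0,0]' --fingers '[0.2,0.2,0.2,0.2,0.2,0.2,0.2,0.2,0.2,0.2,0.2,0.2,0.2,0.2]' --grip_force 4

```text
time: 16.65
tool_pos: [0.4583, 0.2916, 0.1812]
tool_rot: [180.0, 0.0, 168.8]
ft_force: [1.5, 0.2, 0.5]
gripper_width: 0.0399
```

```bash
python3 tilt.py sc2
```

```text
t 16.65 [0.4583 0.2916 0.1812] yaw 168.78 F [1.51 0.19 0.46] M tool xy [-0.148 -0.316] w 0.0399
[208 200 244 440] 81.5
[  0 184 160 172] -4.3
[332  36 344 148] 83.9
[304  12 336 148] 76.8
[220 156 336 164] 3.9
[  0 168 220 152] -4.2
[548 360 548 168] -90.0
[488 436 588 416] -11.3
[  0 280 108 268] -6.3
[320 228 424 228] 0.0
[376 332 544 320] -4.1
```

View pics/sc2.png

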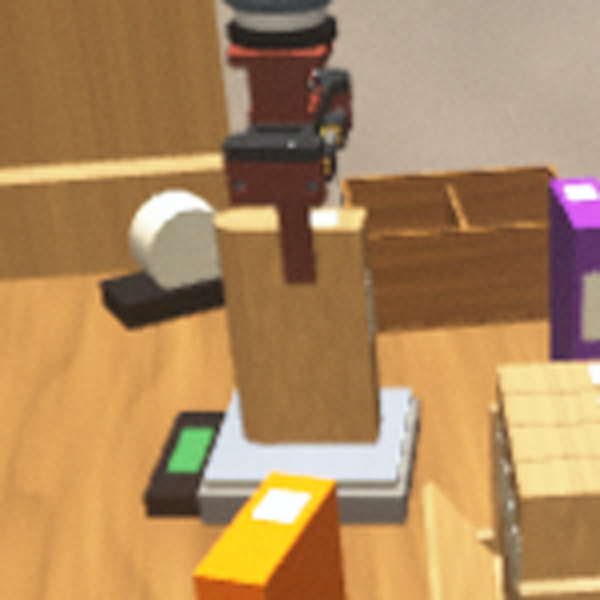

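The carton looks upright on the pan, its base line at (245,440) to (378,440). I'll release it and check.

carry_out --pt "0 0 0" --pt "0 0 0" --pt "0 0 0" --pt "0 0 0" --pt "0 0 0" --pt "0 0 0" --pt "0 0 0" --pt "0 0 -0.03" --pt "0 0 -0.08" --pt "0 0 -0.13" --pt "0 0 -0.17" --pt "0 0 -0.17" --pt "0 0 -0.17" --pt "0 0 -0.17" --spin '[0,0,0,0,0,0,0,0,0,0,0,0,0,0]' --fingers '[-0.1,-0.3,-0.5,-0.7,-1,-1,-1,-1,-1,-1,-1,-1,-1,-1]'

```text
time: 18.1
tool_pos: [0.4574, 0.2911, 0.3497]
tool_rot: [-179.9, -0.1, 168.8]
ft_force: [0.2, 0.1, 0.3]
gripper_width: 0.0874
```

Run:
```python
from bench import ctrl
from h import *
s=ctrl.get_state();print(s["time"],s["tool_pos"],s["ft_force"])
S=ctrl.capture("side");T=ctrl.capture("top");pickle.dump(S,open("side4.pkl","wb"));pickle.dump(T,open("top4.pkl","wb"))
# label on top of the gift in both views, z=.22
for n,c in(("side",S),("top",T)):
    im=c["image"].astype(int);m=(im.min(2)>185).astype(np.uint8);k,_,st,ce=cv2.connectedComponentsWithStats(m)
    for i in range(1,k):
        if 15<st[i,4]<400:
            w=ray(c,ce[i],.22)[0]
            if .3<w[0]<.6 and .15<w[1]<.42: print(n,ce[i],st[i,4],w)
r=lambda c,x,y,w,h:cv2.resize(c["image"][y:y+h,x:x+w,::-1],(400,400),interpolation=cv2.INTER_CUBIC)
cv2.imwrite("pics/rel.png",np.hstack([r(S,150,90,100,100),r(T,110,180,100,100)]))
```

```text
18.1 [0.45741221 0.29110551 0.34967052] [0.17815706 0.10345991 0.34942257]
side [154.89719626 104.28971963] 107 [0.35974681 0.32363676 0.22      ]
side [192.85106383 106.25531915] 47 [0.46953814 0.28700408 0.22      ]
top [140.         223.44444444] 27 [0.4808918  0.28674565 0.22      ]
```

View pics/rel.png

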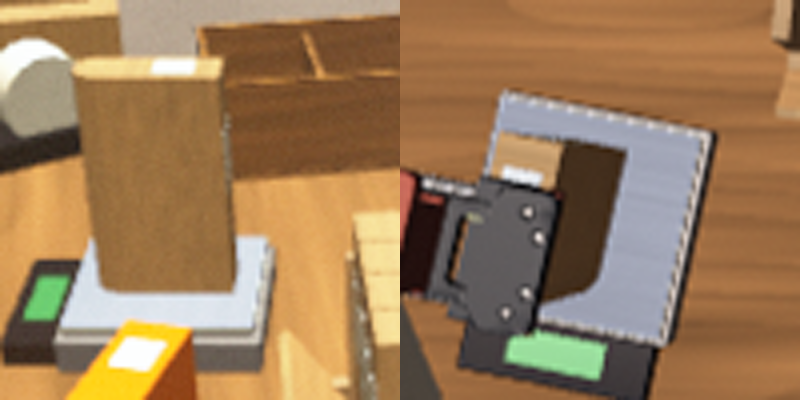

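Released, the carton stands upright on the pan. I'll locate its square end for the second grasp.

Run:
```python
from plan import *
from h import *
T=pickle.load(open("top4.pkl","rb"));S=pickle.load(open("side4.pkl","rb"))
q=ray(T,[[135.5,213],[151.5,215.5]],.22);print("back edge",q,"mid",q.mean(0))
print("side top square corners",ray(S,[[205.5,104.5],[205.5,110]],.22))
to([.4455+.036*.981,.2918-.036*.194,.166],168.8)
```

```text
back edge [[0.50630729 0.29859216 0.22      ]
 [0.50048202 0.25922906 0.22      ]] mid [0.50339466 0.27891061 0.22      ]
side top square corners [[0.50737579 0.29407318 0.22      ]
 [0.50342748 0.25124755 0.22      ]]
dp [-0.0242 -0.0016  0.1833] spin -0.02 t 18.2
```

carry_out --pt "-0.027 -0.002 0" --pt "-0.027 -0.002 0.04" --pt "-0.027 -0.002 0.08" --pt "-0.027 -0.002 0.12" --pt "-0.027 -0.002 0.15" --pt "-0.027 -0.002 0.17" --pt "-0.027 -0.002 0.18" --pt "-0.027 -0.002 0.1835" --pt "-0.027 -0.002 0.1835" --pt "-0.027 -0.002 0.1835" --spin '[0,0,0,0,0,0,0,0,0,0]' --fingers '[-1,-1,-1,-1,-1,-1,-1,-1,-1,-1]'

```text
time: 19.2
tool_pos: [0.4849, 0.2847, 0.1686]
tool_rot: [179.9, 0.1, 168.8]
ft_force: [-0.3, 0.9, 0.4]
gripper_width: 0.0881
```

carry_out --pt "0 0 0" --pt "0 0 0" --pt "0 0 0" --pt "0 0 0" --pt "0 0 0" --pt "0 0 0" --pt "0 0 0" --pt "0 0 0" --pt "0 0 0" --pt "0 0 0" --spin '[0,0,0,0,0,0,0,0,0,0]' --fingers '[-0.7,-0.4,-0.2,0,0.1,0.2,0.2,0.2,0.2,0.2]' --grip_force 30

```text
time: 20.2
tool_pos: [0.4843, 0.2843, 0.1677]
tool_rot: [180.0, 0.0, 168.8]
ft_force: [0.3, 0.2, 0.2]
gripper_width: 0.0398
```

```bash
python3 tilt.py g2
```

```text
t 20.2 [0.4843 0.2843 0.1677] yaw 168.78 F [0.33 0.24 0.23] M tool xy [ 0.037 -0.104] w 0.0398
[380 428 396 596] 84.6
[180 240 204 420] 82.4
[  0 164 132 156] -3.5
[  0 148 192 136] -3.6
[228 152 344 152] 0.0
[512 344 512 168] -90.0
[584 208 588 408] 88.9
[320 148 328 264] 86.1
[332   4 336 140] 88.3
[356 460 484 532] 29.4
[220 428 336 428] 0.0
```

Run:
```python
from plan import *
from h import *
T=pickle.load(open("top0.pkl","rb"));print("tin2",ray(T,[395,154.5],.055),"jar",ray(T,[349,138],.1))
s=ctrl.get_state();to(loc("case",[.114,0,.36]),164.9)
```

```text
tin2 [[ 0.68624703 -0.40114432  0.055     ]] jar [[ 0.72390321 -0.25681936  0.1       ]]
dp [-0.2289 -0.581  -0.1923] spin 3.88 t 20.25
```

carry_out --pt "0 0 -0.01" --pt "0 0 -0.03" --pt "0 0 -0.06" --pt "0 0 -0.1" --pt "0 0 -0.14" --pt "0 0 -0.175" --pt "0 0 -0.19" --pt "0 0 -0.192" --pt "0 0 -0.192" --spin '[0,0,0,0,0,0,0,0,0]' --fingers '[0.2,0.2,0.2,0.2,0.2,0.2,0.2,0.2,0.2]'

```text
time: 21.15
tool_pos: [0.4838, 0.2841, 0.3594]
tool_rot: [-180.0, -0.0, 168.8]
ft_force: [-0.3, -0.2, -4.1]
gripper_width: 0.0401
```

```bash
python3 tilt.py g3
python3 - <<'E'
from plan import *
to(loc("case",[.114,0,.36]),164.9)
E
```

```text
t 21.15 [0.4838 0.2841 0.3594] yaw 168.78 F [-0.34 -0.2  -4.07] M tool xy [ 0.    -0.148] w 0.0401
[324  96 348 384] 85.2
[ 24  28 164  28] 0.0
[164 156 272 152] -2.1
[220 592 392 592] 0.0
[424   0 424 120] 90.0
[532 376 532 568] 90.0
[424 168 596 160] -2.7
[352 384 528 372] -3.9
[  0 376 116 368] -3.9
[428  20 556  16] -1.8
[368 144 576 140] -1.1
[  0 388 188 376] -3.7
[348 540 528 528] -3.8
[112 536 248 504] -13.2
dp [-0.2296 -0.5804 -0.0015] spin 3.88 t 21.2
```

Run:
```python
from pl import *
q=onplane("g3",[[324,96],[348,384]]);d=q[1]-q[0];print(q,np.degrees(np.arctan2(d[0],-d[1])))
```

```text
[[  23.58768696   69.53246301]
 [  25.93518114 -119.92113985]] 0.7099079899147068
```

carry_out --pt "-0.01 -0.02 0" --pt "-0.03 -0.06 0" --pt "-0.05 -0.1 0" --pt "-0.07 -0.14 0" --pt "-0.085 -0.18 0" --pt "-0.1 -0.22 0" --pt "-0.115 -0.26 0" --pt "-0.13 -0.3 0" --pt "-0.145 -0.34 0" --pt "-0.16 -0.38 0" --pt "-0.175 -0.42 0" --pt "-0.19 -0.46 0" --pt "-0.205 -0.5 0" --pt "-0.217 -0.54 0" --pt "-0.225 -0.565 0" --pt "-0.2295 -0.58 0" --pt "-0.2295 -0.58 0" --pt "-0.2295 -0.58 0" --pt "-0.2295 -0.58 0" --spin '[0,0,0,0,0,0,0.5,1,1.5,2,2.5,3,3.5,3.9,3.9,3.9,3.9,3.9,3.9]' --fingers '[0.2,0.2,0.2,0.2,0.2,0.2,0.2,0.2,0.2,0.2,0.2,0.2,0.2,0.2,0.2,0.2,0.2,0.2,0.2]'

```text
time: 23.1
tool_pos: [0.5965, -0.3278, 0.3594]
tool_rot: [180.0, -0.0, 164.9]
ft_force: [-0.3, 1.1, -3.2]
gripper_width: 0.0396
```

```bash
python3 tilt.py g4
python3 - <<'E'
from plan import *
to(loc("case",[.114,0,.200]),164.9)
E
```

```text
t 23.1 [ 0.5965 -0.3278  0.3594] yaw 164.95 F [-0.3   1.12 -3.21] M tool xy [ 0.01  -0.094] w 0.0396
[ 56 396  60 576] 88.7
[376 396 448 520] 59.9
[220  60 460  68] 1.9
[380 260 472 396] 55.9
[336 504 348 392] -83.9
[336 328 348 196] -84.8
[268 328 276 196] -86.5
[524 212 548  68] -80.5
[216 120 220   4] -88.0
[160 592 328 592] 0.0
[460 524 596 508] -6.7
[380 412 456 524] 55.8
dp [ 0.0002 -0.0025  0.1596] spin 0.06 t 23.15
```

carry_out --pt "0 -0.0025 0.01" --pt "0 -0.0025 0.04" --pt "0 -0.0025 0.08" --pt "0 -0.0025 0.12" --pt "0 -0.0025 0.145" --pt "0 -0.0025 0.157" --pt "0 -0.0025 0.16" --pt "0 -0.0025 0.16" --pt "0 -0.0025 0.16" --spin '[0,0,0,0,0,0,0,0,0]' --fingers '[0.2,0.2,0.2,0.2,0.2,0.2,0.2,0.2,0.2]'

```text
time: 24.05
tool_pos: [0.5968, -0.3321, 0.2015]
tool_rot: [-180.0, 0.2, 164.9]
ft_force: [0.2, -0.3, -2.6]
gripper_width: 0.0399
```

Run:
```python
from plan import *
from ov import *
s=ctrl.get_state();to(loc("case",[.027,0,.200]),164.9)
S=ctrl.capture("side");T=ctrl.capture("top")
A=draw(S,(170,170,100,150),4);B=draw(T,(300,130,100,150),4)
cv2.imwrite("pics/pre.png",np.hstack([A,B]))
```

```text
dp [0.0886 0.0017 0.0015] spin -0.01 t 24.05
```

View pics/pre.png

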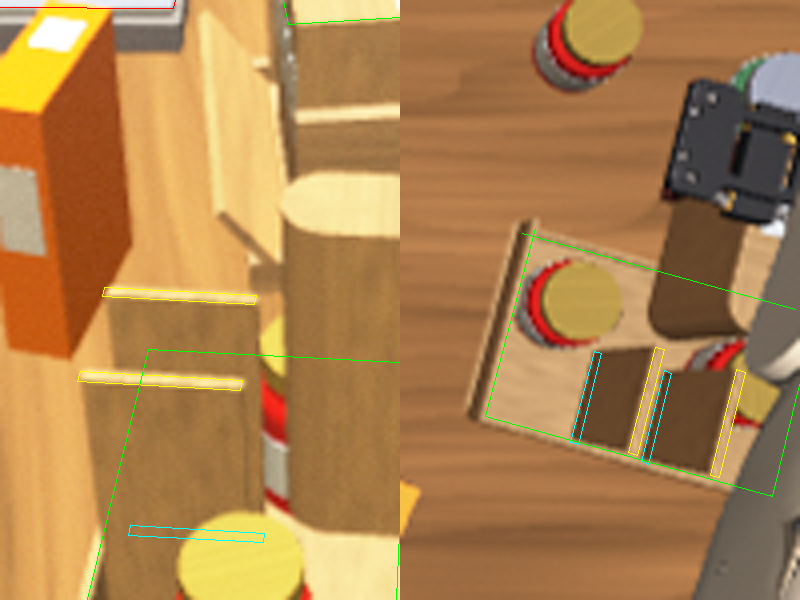

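The overlay still matches the dividers in both views. The carton, spine first, hangs in line with the cell and clear of the jars. I'll slide it in above the floor.

carry_out --pt "0.006 0.0015 0" --pt "0.014 0.0015 0" --pt "0.022 0.0015 0" --pt "0.03 0.0015 0" --pt "0.038 0.0015 0" --pt "0.046 0.0015 0" --pt "0.054 0.0015 0" --pt "0.062 0.0015 0" --pt "0.07 0.0015 0" --pt "0.076 0.0015 0" --pt "0.08 0.0015 0" --pt "0.08 0.0015 0" --pt "0.08 0.0015 0" --spin '[0,0,0,0,0,0,0,0,0,0,0,0,0]' --fingers '[0.2,0.2,0.2,0.2,0.2,0.2,0.2,0.2,0.2,0.2,0.2,0.2,0.2]'

```text
time: 25.45
tool_pos: [0.5192, -0.3095, 0.1998]
tool_rot: [-180.0, 0.0, 164.9]
ft_force: [-0.1, -0.1, -3.3]
gripper_width: 0.0397
```

```bash
python3 st.py
python3 - <<'E'
from plan import *
to(loc("case",[.029,0,.1337]),164.9)
E
```

```text
t 25.45 [ 0.5192 -0.3095  0.1998] yaw 164.88 F [-0.1  -0.12 -3.32] M tool xy [ 0.042 -0.097] w 0.0397
dp [0.0057 0.     0.0661] spin -0.02 t 25.45
```

carry_out --pt "0.002 0 0.008" --pt "0.004 0 0.02" --pt "0.005 0 0.034" --pt "0.005 0 0.046" --pt "0.005 0 0.054" --pt "0.005 0 0.059" --pt "0.005 0 0.062" --pt "0.005 0 0.064" --pt "0.005 0 0.065" --pt "0.005 0 0.066" --pt "0.005 0 0.066" --pt "0.005 0 0.066" --spin '[0,0,0,0,0,0,0,0,0,0,0,0]' --fingers '[0.2,0.2,0.2,0.2,0.2,0.2,0.2,0.2,0.2,0.2,0.2,0.2]'

```text
time: 26.65
tool_pos: [0.5151, -0.3084, 0.134]
tool_rot: [-180.0, 0.1, 164.9]
ft_force: [5.4, -1.2, 0.3]
gripper_width: 0.0398
```

```bash
python3 st.py
```

```text
t 26.65 [ 0.5151 -0.3084  0.134 ] yaw 164.88 F [ 5.4  -1.17  0.3 ] M tool xy [-0.035 -1.315] w 0.0398
```

The spine touches the end wall (5 N) and the floor carries the weight. I'll ease off by 1.5 mm, then release.

carry_out --pt "-0.001 0 0.0005" --pt "-0.0015 0 0.0005" --pt "-0.0015 0 0.0005" --pt "-0.0015 0 0.0005" --pt "-0.0015 0 0.0005" --pt "-0.0015 0 0.0005" --pt "-0.0015 0 0.0005" --pt "-0.0015 0 0.0005" --pt "-0.0015 0 0.0005" --pt "-0.0015 0 0.0005" --pt "-0.0015 0 -0.03" --pt "-0.0015 0 -0.07" --pt "-0.0015 0 -0.12" --pt "-0.0015 0 -0.17" --pt "-0.0015 0 -0.22" --pt "-0.0015 0 -0.22" --spin '[0,0,0,0,0,0,0,0,0,0,0,0,0,0,0,0]' --fingers '[0.2,0.2,0,-0.2,-0.4,-0.7,-1,-1,-1,-1,-1,-1,-1,-1,-1,-1]'

```text
time: 28.25
tool_pos: [0.5185, -0.3102, 0.3619]
tool_rot: [-179.8, 0.7, 164.9]
ft_force: [0.7, -0.4, -0.2]
gripper_width: 0.0875
```

carry_out --pt "-0.05 0 0" --pt "-0.1 0 0" --pt "-0.1 0.05 0" --pt "-0.1 0.1 0" --pt "-0.1 0.15 0" --pt "-0.1 0.2 0" --pt "-0.1 0.25 0" --pt "-0.1 0.3 0" --pt "-0.1 0.3 0" --pt "-0.1 0.3 0" --pt "-0.1 0.3 0" --spin '[0,0,0,0,0,0,0,0,0,0,0]' --fingers '[-1,-1,-1,-1,-1,-1,-1,-1,-1,-1,-1]'

```text
time: 29.35
tool_pos: [0.69, -0.0459, 0.3531]
tool_rot: [-180.0, -0.0, 164.8]
ft_force: [0.0, -0.6, -0.3]
gripper_width: 0.0878
```

Run:
```python
from ov import *
from bench import ctrl
s=ctrl.get_state();print(s["time"],s["tool_pos"],s["ft_force"])
S=ctrl.capture("side");T=ctrl.capture("top")
X,Y=np.cos(np.radians(-15.1)),np.sin(np.radians(-15.1))
for n,c in(("side",S),("top",T)):
    im=c["image"].astype(int);m=(im.min(2)>185).astype(np.uint8);k,_,st,ce=cv2.connectedComponentsWithStats(m)
    for i in range(1,k):
        w=ray(c,ce[i],.186)[0]-[.4857,-.3004,0];l=np.array([X*w[0]+Y*w[1],-Y*w[0]+X*w[1]])*1000
        if st[i,4]>15 and abs(l).max()<70: print(n,ce[i],st[i,4],"case-local label",l.round(1))
r=lambda c,x,y,w,h:cv2.resize(c["image"][y:y+h,x:x+w,::-1],(400,600),interpolation=cv2.INTER_CUBIC)
cv2.imwrite("pics/fin.png",np.hstack([r(S,160,130,130,195),r(T,300,120,110,165)]))
```

```text
29.35 [ 0.69004199 -0.045869    0.35306642] [ 0.03522628 -0.63850362 -0.27955179]
side [235.10714286 248.92346939] 196 case-local label [16.2 -0.5]
top [377.84158416 217.2970297 ] 101 case-local label [16.1 -1.7]
```

View pics/fin.png

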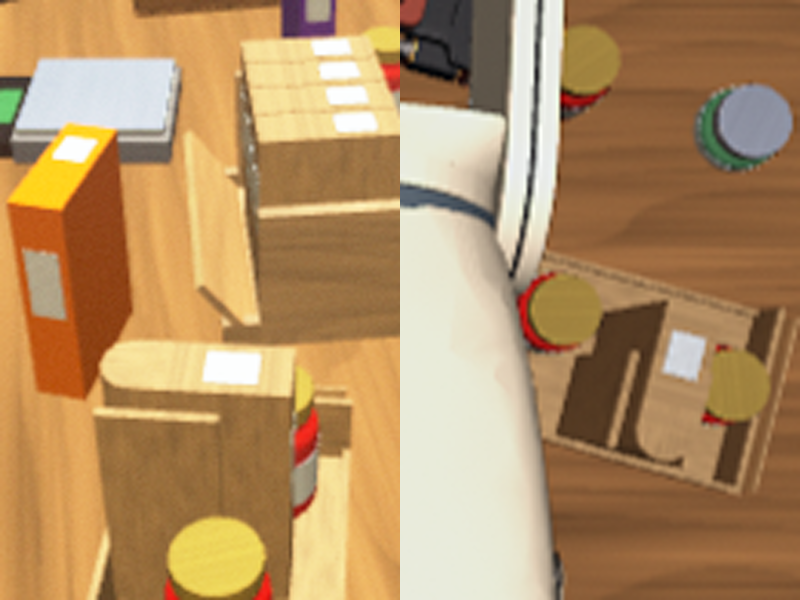

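```bash
python3 -c "
from bench import ctrl
print(ctrl.finish_job())"
```

```text
the job is handed in; nothing more can be done
None
```

The gift carton is packed in the case and I handed the job in at about 29 s of the 72 s allowed. The interface gave no verdict.

I pushed the carton over from behind by its top edge until it leaned on the flare at about 38°, and lifted it out. Easing the grip over the scale let it swing down to about 19°. I righted it about its spine foot on the pan and let go. I then took it by the square end, slid it spine first between the dividers, lowered it until the floor carried it with the spine against the end wall, backed off 1.5 mm and let go.

What the last checks showed:
- **Position across the cell:** the top label puts the carton 1 to 2 mm off the cell's middle line.
- **Position along the cell:** the label gives about -8 mm in the case's x, while the touch on the end wall says about -4 mm. They disagree by about 4 mm, but both are inside -20 to +10 mm.
- **Upright:** both views agree at standing height, and the last picture shows it standing with the spine towards the end wall and the gripper clear.
- **Bystanders:** the four other cartons, both jars in the case and the tin on the right were standing. The arm partly hid one jar and the view beyond it. The tin in front of the rack and the jar beyond the scale were not checked in full in the last picture, though my moves passed clear of them.

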